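Push a row of blanks home in a gang-milling fixture and clamp it

ROBOT

A 6-joint arm with a two-finger parallel gripper is mounted at the origin on the work surface. World frame = base frame: x ahead of the robot, y to its left, z up, the work surface at z = 0. Lengths are in m, angles in rad, forces in N, time in s.
With the tool pointing down it reaches from about 0.225 to 0.875 m from the base axis. Payload 3.4 kg.
Tool frame: the origin (TCP) lies between the finger pads; the fingertips stand 8 mm ahead of it and the grasp point (between the pads) lies 11 mm behind it; z points along the fingers, y is the line along which they close (so a half turn about z gives the same grasp; the last joint's range is limited). The gripper opens to 85 mm and grips with 20 to 120 N. Pads are 22 mm wide; open, the fingers measure 114 mm over their backs; the gripper's body (76 mm by 85 mm) begins 54 mm behind the grasp point. The pads swing forward as they close: fully open they stand 13 mm farther back than shut.
Start: joints at [-1.425, 0.276, 1.505, -0, 1.361, -0.121], TCP at [0.152, -0.555, 0.239] pointing down, gripper open.
Joint ranges: [-2.89, 2.89], [-0.75, 2.08], [0.22, 2.7], [-1.18, 4.32], [0.11, 2.71], [-2.7, 2.7]. Speed limits (rad/s): [2.57, 2.57, 3.14, 3.14, 3.14, 3.14].

INTERFACE

Orientations are given as a unit quaternion [w, x, y, z].
In Python, from rig import manip, optics, finder gives the robot as it stands.
- The arm moves only by the tool servo_tool, never from a script. Its argument "increments" is a list of rows, each a list of 7 numbers: the shift along the tool's x, y, z in cm, then the turn, a rotation vector about the tool's x, y, z in degrees, then the closure, from -1 (fully open) to 1 (shut). In form: [[x, y, z, rx, ry, rz, gripper], ...]. A call has exactly 5 rows; each row shifts and turns the commanded pose from where the row before left it, along the tool's axes as they then stand; what a row does not reach is not made up. A row lasts 1/10 s, in which the tool goes at most 50 mm and 8.59 degrees, less where a joint would pass 70% of its speed; a pose out of reach is approached as far as the arm can. A call is refused whole if a number of a shift passes 5 or a number of a turn 8.59, either way. A call with a gripper value outside its range is refused whole. The fingers move at their own pace and stop on an object; "squeeze" is the grip in N (left out, the last holds). Time passes only in rows, so rows that do not move let the fingers close, or fill a call up. It gives the time, the measured TCP pose, the force, the opening and the grip force at its end, in the units of the state.
- manip.get_state(): the state, without advancing time (a new reading comes with each control period).
- optics.get_image(name): name is "scene" or "top" or "wrist"; returns the picture (480x640x3 uint8, red, green, blue); there is no depth.
- optics.get_calibration(name): a dict with "fov_y" (degrees; the focal length in pixels is half the picture's height over the tangent of half this angle, whatever the lens; pixels are square), "cx", "cy" (the principal point, pixels), "dist_coeffs" ([k1, k2, p1, p2, k3] as OpenCV has them; the pictures are not rectified), "world_to_cam" (4x4, takes a point from world to camera coordinates). Camera axes: x right, y down, z forward; pixel columns grow to the right and rows downward; lengths in m; the calibration is good to about 2 mm. A picture is of the moment at which its call begins: read the wrist's pose just before it. get_calibration takes no time and is no camera call; for the wrist camera it gives the pose at the moment of the call.
- manip.sign_off(): hands the job in; it is judged then, once.
Trained networks look in the newest picture that a camera, given by its name, has taken for a name from the list of things; names that differ only in an ending like _2 or _b are one class to them, and where a whole thing is asked for, a point or a joint stands for the part that bears it (a point fixed in the world has none). Each returns a list of dicts, best first, with "p" (0 to 1); they miss things now and then, are a little off and sometimes report something else, mostly with a low value. They report only what shows in the picture. A call takes as long as a camera call. They do not tell look-alikes from the thing itself.
- finder.silhouettes(label, camera): "region" (480x640 bool, what is visible of it) and "box" ([centre column, centre row, width, height] in pixels, round what is visible of it).
- finder.tip_of(label, camera): "at" ([column, row] in pixels: a listed point, or the origin of a listed thing).
The state is a dict: "clock": time; "qpos": joint angles; "qd": joint speeds; "effort": joint torques, N m; "position": TCP position; "ee_rot": TCP orientation; "contact_force": force on the tool from outside, world axes, zero at the start; "moment": the same for the moment, N m; "width": finger opening in m; "gripper_force": force on a finger pad.
Only numpy, scipy, OpenCV 4.12 (cv2) and the standard library are available. Lean on these libraries where they do the work, as an engineer would, in place of code of your own. Each camera call takes 0.05 s, during which the arm holds its last target. There are 200 camera calls.

TASK

Load the gang-milling fixture: close up the row of four brass blanks and push them from behind along the back rail as one straight block, without letting the row buckle, until the leading blank bears on the end stop's button; press home lightly so no gaps remain (about 10 N on the button, never more than 20 N). Then swing the red-knobbed cam lever gently until the jaw bites and holds all four blanks against the rail, and let go. Keep the blanks sliding on the plate, do not crush them with the clamp, and leave the wrench, brush and tin where they are.

Things in the scene. Friction and masses are not known exactly. Their poses are not given: they have to be found in the camera images.
- fixture: gang-milling fixture, a dark steel plate 170 x 530 mm, 15 mm thick, fixed to the bench. Origin on the bench under the row's centre line; y points along the rail from the loading end to the end stop, x from the jaw to the rail, z up. The plate spans x -110 to 60, y -305 to 225 mm. The loading apron (y below -53 mm) is open on the jaw's side. Sliding all four blanks takes some 1 to 8 N (oiled ways).
- end_stop: end stop: blue post 44 mm wide, 42 mm high. Origin at the plate's top in the post's near face, at fixture y = 187 mm. From it a rigid steel thrust screw with a round button (25 mm across, its centre 21 mm above the plate, on the row's centre line) faces the row, standing out anywhere from 12 to 42 mm as the last setter left it: this is not measured and must be found by feel.
- jaw: sliding steel jaw opposite the rail, 22 mm high above the plate, faced with four black spring-backed pads from fixture y = -30 to 158 mm; the first pad's nose flares 10 mm outwards from y = -30 to -53 mm to guide blanks in. Origin on the plate in the pads' face, at fixture y = 0. The face is 35 mm from the rail with the lever at 0 and closes 6.6 mm per rad of the lever.
- cam_lever (a joint): cam lever on a vertical axis at fixture x = -63, y = +70 mm. 0 = open, lever along fixture +y; it closes anticlockwise seen from above, to 1.3 rad; starts at 0 to 0.2. Moves freely with about 4 N at the knob and stays where left. The jaw's pads meet blanks at the rail near 0.76 rad, then it stiffens: 4 N more at the knob (0.85 to 1.05 rad) holds well, over 15 N crushes the blanks.
- lever_knob (a point): middle of the red upright knob on the lever's end: 20 mm across, 46 mm tall, its middle 49 mm above the plate (64 mm above the bench), 92 mm from the hinge axis. The lever's flat bar is 14 mm wide, its top 34 mm above the plate.
- blank1: brass blank, a 30 mm wide, 45 mm long, 40 mm tall block of about 0.45 kg with upright corners rounded to 10 mm radius (its end faces have a flat only 10 mm wide) and two drilled holes in its top; origin at the middle of its underside, y along its length (the row), z up. The leading blank, nearest the end stop.
- blank2: brass blank, a 30 mm wide, 45 mm long, 40 mm tall block of about 0.45 kg with upright corners rounded to 10 mm radius (its end faces have a flat only 10 mm wide) and two drilled holes in its top; origin at the middle of its underside, y along its length (the row), z up. Second in the row.
- blank3: brass blank, a 30 mm wide, 45 mm long, 40 mm tall block of about 0.45 kg with upright corners rounded to 10 mm radius (its end faces have a flat only 10 mm wide) and two drilled holes in its top; origin at the middle of its underside, y along its length (the row), z up. Third in the row.
- blank4: the last blank, at the loading end, the one to push on: as blank1, 30 mm wide, 45 mm long, 40 mm tall, corners rounded to 10 mm, ends flat over the middle 10 mm only; origin at the middle of its underside, y along the row, z up. The row starts on the apron, a little crooked, 3 to 9 mm off the rail, with 2 to 12 mm gaps; a push off the row's centre line makes it buckle.
- wrench: steel wrench lying on the bench, bystander; origin on its underside.
- brush: chip brush with a wooden handle lying on the bench beyond the rail, bystander; origin on its underside.
- tin: yellow tin with a red lid, 77 mm across, 99 mm tall, standing on the bench, bystander; origin at the middle of its underside.
- rail_face (a point): middle of the fixed back rail's face. The rail is steel, 18 mm high above the plate, its face at fixture x = +15 mm, running from y = -275 to 175 mm; a blank lying against it is centred on fixture x = 0.
Mind the look-alikes: they are no part of the job. What is shaped like the blank4 but black or grey is not meant.

How it is judged:
By the outcome, as a careful person would: the job done as asked, in the order asked, and still so for the second after the job is handed in, with the robot touching nothing.
It also fails if it takes over 70 s, if anything falls off the work surface, if the arm or the gripper's body presses on something with over 40 N, if the wrist force passes 120 N, or if a joint passes its speed limit or range.

## Working session

There is one attempt and no reset: what is moved stays moved. The work goes in short steps, Python scripts to look and compute and a tool call to move; the robot and the scene stay as the last step left them, time stands still between calls to the robot, and variables do not carry over. Pictures are saved under pics/ and viewed, at most 10 in all, crops included, and the job is handed in when it is done.

Besides the shell and the picture viewer there is one more tool, called by a JSON object that holds its "fn" and its "kwargs", one argument or row to a line. servo_tool: Moves the arm, as the interface text tells. Its arguments: {"type":"object","properties":{"increments":{"type":"array","items":{"type":"array","items":{"type":"number"}}},"squeeze":{"type":"number"}},"required":["increments"]}

```bash
mkdir -p pics; cat > h.py <<'E'
import numpy as np, cv2
from rig import manip, optics, finder
def cal(n):
    c=optics.get_calibration(n); f=240/np.tan(np.radians(c["fov_y"])/2)
    return np.array([[f,0,c["cx"]],[0,f,c["cy"]],[0,0,1]]),np.array(c["dist_coeffs"],float),np.array(c["world_to_cam"])
def ray(c,uv,z):
    K,d,T=c; p=cv2.undistortPoints(np.array([[uv]],float),K,d)[0,0]
    R=T[:3,:3];o=-R.T@T[:3,3];v=R.T@np.array([p[0],p[1],1]); return o+v*(z-o[2])/v[2]
def proj(c,P):
    K,d,T=c; return cv2.projectPoints(np.array(P,float).reshape(-1,3),cv2.Rodrigues(T[:3,:3])[0],T[:3,3],K,d)[0].reshape(-1,2)
def save(n,fn):
    im=optics.get_image(n); cv2.imwrite("pics/"+fn,im[:,:,::-1]); return im
E
python3 - <<'E'
from h import *
s=manip.get_state(); print({k:np.round(v,3) for k,v in s.items()})
a=save("top","top0.png"); ct=cal("top"); print(ct)
for l,z in [("lever_knob",.064),("rail_face",.024),("end_stop",.015),("jaw",.015),("fixture",0),("blank1",.015),("blank4",.015),("cam_lever",.015)]:
    for r in finder.tip_of(l,"top")[:4]: print(l,round(r["p"],2),np.round(r["at"],1),np.round(ray(ct,r["at"],z),4))
save("scene","scene0.png")
E
```

```text
{'clock': np.float64(0.0), 'qpos': array([-1.425,  0.277,  1.506, -0.   ,  1.361, -0.121]), 'qd': array([ 0.   , -0.001, -0.001,  0.001, -0.001, -0.001]), 'effort': array([ 2.0000e-03, -4.1676e+01, -2.4580e+01,  0.0000e+00,  1.1000e-02,
        0.0000e+00]), 'position': array([ 0.151, -0.554,  0.238]), 'ee_rot': array([-0.001,  0.991,  0.133, -0.   ]), 'contact_force': array([ 0.662, -0.378,  0.166]), 'moment': array([ 0.037, -0.027, -0.035]), 'gripper_force': np.float64(0.0), 'width': np.float64(0.086)}
(array([[546.59885644,   0.        , 320.24476449],
       [  0.        , 546.59885644, 247.58343726],
       [  0.        ,   0.        ,   1.        ]]), array([-0.00497492,  0.        ,  0.        ,  0.        ,  0.        ]), array([[ 0.01555271, -0.99984296,  0.00849527, -0.01853531],
       [-0.99869617, -0.01594691, -0.04849394,  0.54762361],
       [ 0.0486218 , -0.00772998, -0.99878735,  1.53557719],
       [ 0.        ,  0.        ,  0.        ,  1.        ]]))
lever_knob 0.77 [224.  252.4] [0.528  0.2536 0.064 ]
rail_face 0.89 [309.2 229.3] [0.5984 0.0221 0.024 ]
end_stop 0.81 [226.6 229.6] [0.5945 0.256  0.015 ]
jaw 0.98 [287.4 237. ] [0.5763 0.0836 0.015 ]
fixture 0.76 [292.7 231.4] [0.5936 0.0695 0.    ]
blank1 0.69 [425.3 269.3] [ 0.491  -0.3082  0.015 ]
blank1 0.66 [418.7 239.6] [ 0.5749 -0.2889  0.015 ]
blank1 0.58 [364.4 300.9] [ 0.3993 -0.1367  0.015 ]
blank1 0.57 [317.  235.8] [ 5.81e-01 -2.00e-04  1.50e-02]
blank4 0.69 [425.3 269.3] [ 0.491  -0.3082  0.015 ]
blank4 0.66 [418.7 239.6] [ 0.5749 -0.2889  0.015 ]
blank4 0.58 [364.4 300.9] [ 0.3993 -0.1367  0.015 ]
blank4 0.57 [317.  235.8] [ 5.81e-01 -2.00e-04  1.50e-02]Traceback (most recent call last):
  File "<stdin>", line 5, in <module>
ValueError: it knows: blank, brush, end_stop, fixture, jaw, lever_knob, rail_face, tin, wrench
```

View pics/top0.png

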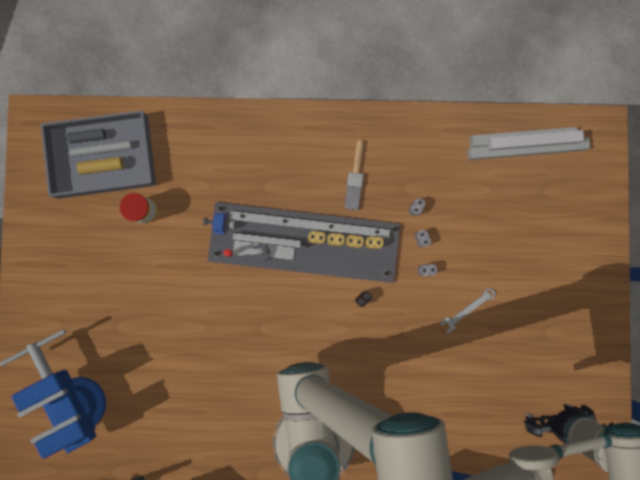

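The top view shows the brass row on the plate at about (317..374, 237..242). The grey parts at (418,207), (423,238), (428,270) and the black one at (364,298) are look-alikes off the plate. The red knob is at (227,252) and the end stop at (219,222).

```bash
python3 - <<'E'
from h import *
from scipy.spatial.transform import Rotation as Ro
im=optics.get_image("top"); ct=cal("top")
# fixture pose fit from tip_of points + plate colour
r=finder.silhouettes("fixture","top")
for q in r[:2]:
    m=q["region"].astype(np.uint8); c,_=cv2.findContours(m,0,2); c=max(c,key=cv2.contourArea)
    P=np.array([ray(ct,u[0],.015)[:2] for u in c],np.float32); mr=cv2.minAreaRect(P); print(q["p"],mr,cv2.boxPoints(mr))
for q in finder.tip_of("blank","top")[:12]: print(round(q["p"],2),np.round(q["at"],1),np.round(ray(ct,q["at"],.015),4))
s=manip.get_state(); cw=cal("wrist"); T=cw[2]; w,x,y,z=s["ee_rot"]; R=Ro.from_quat([x,y,z,w]).as_matrix()
o=-T[:3,:3].T@T[:3,3]; print("cam in tool",R.T@(o-s["position"]),"\n",R.T@T[:3,:3].T, "\nf",cw[0],cw[1])
print(R)
E
```

```text
0.68 ((0.5643175840377808, 0.04961363971233368), (0.5555603504180908, 0.1701112687587738), 84.24552154541016) [[ 0.45183873 -0.21823855]
 [ 0.62109274 -0.2352949 ]
 [ 0.67679644  0.31746584]
 [ 0.50754243  0.3345222 ]]
0.76 [334.8 237.3] [ 0.5776 -0.0507  0.015 ]
0.71 [350.3 242.9] [ 0.5624 -0.0948  0.015 ]
0.64 [414.4 210.5] [ 0.6577 -0.2761  0.015 ]
0.6 [371.9 239.8] [ 0.5722 -0.156   0.015 ]
0.56 [421.2 238.7] [ 0.5776 -0.296   0.015 ]
0.53 [362.3 299.3] [ 0.4037 -0.1307  0.015 ]
0.47 [317.1 234.2] [ 5.856e-01 -4.000e-04  1.500e-02]
cam in tool [ 0.08057356  0.00110095 -0.13485278] 
 [[ 5.31160171e-04 -9.47965776e-01 -3.18371803e-01]
 [ 9.99999758e-01  6.46598280e-04 -2.56910309e-04]
 [ 4.49400841e-04 -3.18371589e-01  9.47965890e-01]] 
f [[356.71649004   0.         322.96959526]
 [  0.         356.71649004 239.4998698 ]
 [  0.           0.           1.        ]] [-0.0604278  0.         0.         0.         0.       ]
[[ 9.64621828e-01  2.63637497e-01 -6.91263842e-08]
 [ 2.63637497e-01 -9.64621826e-01 -5.58962357e-05]
 [-1.48030245e-05  5.39005048e-05 -9.99999998e-01]]
```

{"fn": "servo_tool", "kwargs": {
  "increments": [
    [0,0,-0.4,0,0,7.02,-1],
    [0,0,-0.4,0,0,7.02,-1],
    [0,0,0,0,0,7.02,-1],
    [2.69,-3.89,-0.4,0,0,0,-1],
    [2.69,-3.89,-0.4,0,0,0,-1]
  ]
}}

```text
clock: 1.05
position: [0.213, -0.4825, 0.255]
ee_rot: [-0.0, 0.999, -0.052, 0.0]
contact_force: [1.4, -0.4, -0.1]
width: 0.0857
gripper_force: 0.0
```

{"fn": "servo_tool", "kwargs": {
  "increments": [
    [2.69,-3.89,-0.4,0,0,0,-1],
    [2.69,-3.89,-0.4,0,0,0,-1],
    [2.69,-3.89,-0.4,0,0,0,-1],
    [2.69,-3.89,-0.4,0,0,0,-1],
    [2.69,-3.89,-0.4,0,0,0,-1]
  ]
}}

```text
clock: 1.55
position: [0.3673, -0.3011, 0.2758]
ee_rot: [0.0, 0.999, -0.051, 0.0]
contact_force: [1.1, -1.0, 0.7]
width: 0.0855
gripper_force: 0.0
```

{"fn": "servo_tool", "kwargs": {
  "increments": [
    [2.69,-3.89,-0.4,0,0,0,-1],
    [2.69,-3.89,-0.4,0,0,0,-1],
    [2.69,-3.89,-0.4,0,0,0,-1],
    [2.69,-3.89,-0.4,0,0,0,-1],
    [2.69,-3.89,-0.4,0,0,0,-1]
  ]
}}

```text
clock: 2.05
position: [0.5207, -0.121, 0.2958]
ee_rot: [0.0, 0.999, -0.05, 0.0]
contact_force: [1.2, -0.2, 1.5]
width: 0.0852
gripper_force: 0.0
```

{"fn": "servo_tool", "kwargs": {
  "increments": [
    [2.69,-3.89,-0.4,0,0,0,-1],
    [2.69,-3.89,-0.4,0,0,0,-1],
    [0,0,0,0,0,0,-1],
    [0,0,0,0,0,0,-1],
    [0,0,0,0,0,0,-1]
  ]
}}

```text
clock: 2.55
position: [0.5803, -0.0515, 0.3031]
ee_rot: [0.0, 0.999, -0.051, -0.001]
contact_force: [0.1, -0.3, 0.3]
width: 0.0852
gripper_force: 0.0
```

```bash
python3 - <<'E'
from h import *
s=manip.get_state(); print(s["clock"],s["position"],s["ee_rot"],s["contact_force"])
cw=cal("wrist"); save("wrist","w0.png")
for l,z in [("lever_knob",.064),("rail_face",.024),("end_stop",.015),("jaw",.015),("fixture",0),("blank",.015)]:
    for r in finder.tip_of(l,"wrist")[:6]: print(l,round(r["p"],2),np.round(r["at"],1),np.round(ray(cw,r["at"],z),4))
E
```

```text
2.55 [ 0.5803003  -0.05145761  0.30310635] [ 3.80058671e-04  9.98714870e-01 -5.06774496e-02 -5.10903039e-04] [ 0.08158491 -0.27598841  0.30331162]
lever_knob 0.89 [ 79.4 275.6] [0.5197 0.2425 0.064 ]
rail_face 0.97 [258.3 177.8] [0.6049 0.0199 0.024 ]
end_stop 0.63 [ 70.  198.3] [0.6046 0.2606 0.015 ]
end_stop 0.55 [218.7 210.2] [0.5696 0.0763 0.015 ]
jaw 0.83 [220.5 209.6] [0.5701 0.0739 0.015 ]
fixture 0.8 [221.  190.5] [0.5909 0.0735 0.    ]
fixture 0.69 [256.3 180.4] [0.5987 0.0276 0.    ]
blank 0.92 [367.8 200.4] [ 0.5632 -0.1058  0.015 ]
blank 0.9 [389.6 307.2] [ 0.4146 -0.1262  0.015 ]
blank 0.84 [324.6 200.3] [ 0.5685 -0.0539  0.015 ]
blank 0.77 [521.2 174.8] [ 0.5768 -0.2925  0.015 ]
blank 0.75 [411.3 194.9] [ 0.5648 -0.1586  0.015 ]
blank 0.69 [523.9 241.4] [ 0.4906 -0.3023  0.015 ]
```

View pics/w0.png

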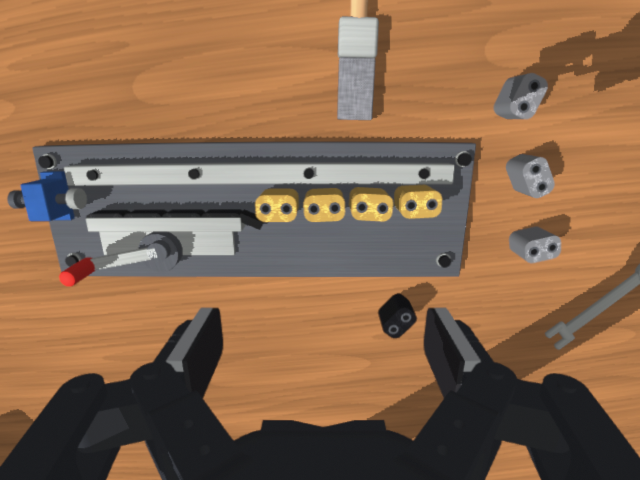

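The wrist view shows the whole plate, with corners near (35,147), (480,139), (462,276). The four yellow blanks are at (276,208), (324,206), (371,206), (420,204), knob at (75,273), button at (78,198). The row on the plate is brass and lies between rail and apron. The grey parts at (520,95), (530,175), (535,245) and the black one at (398,316) are off the plate.

```bash
cat >> h.py <<'E'
A=np.radians(-5.75); O=np.array([.5935,.0715])
def setfix(o,a):
    global O,A; O=np.array(o);A=a
def f2w(p,z):  # fixture xy (m) -> world
    c,s=np.cos(A),np.sin(A); p=np.atleast_2d(p); return np.c_[O[0]+c*p[:,0]-s*p[:,1],O[1]+s*p[:,0]+c*p[:,1],np.full(len(p),z)]
def w2f(P):
    c,s=np.cos(A),np.sin(A); d=np.asarray(P)[:2]-O; return np.array([c*d[0]+s*d[1],-s*d[0]+c*d[1]])
def rect(im,c,z,x=(-.16,.11),y=(-.35,.26),k=1000):
    # bird's eye: cols = -y, rows=-x
    ys=np.arange(y[1],y[0],-1/k); xs=np.arange(x[1],x[0],-1/k); Y,X=np.meshgrid(ys,xs)
    m=proj(c,f2w(np.c_[X.ravel(),Y.ravel()],z)).astype(np.float32).reshape(X.shape+(2,))
    return cv2.remap(im,m[...,0],m[...,1],1)
E
python3 - <<'E'
import h; from h import *
im=cv2.imread("pics/w0.png")[:,:,::-1].copy(); cw=cal("wrist")
for it in range(3):
    b=rect(im,cw,.015); hs=cv2.cvtColor(b,cv2.COLOR_RGB2HSV); m=(hs[...,1]<75)
    m=cv2.medianBlur(m.astype(np.uint8),5)
    X=lambda r:.11-r/1000
    Y=lambda c:.26-c/1000
    far=[];near=[];ri=[];le=[]
    for c in range(60,540,10):
        col=np.flatnonzero(m[:,c]); col=col[(col>20)&(col<260)]
        t=col[(X(col)<.08)];
        if len(t): far.append((Y(c),X(t.min())))
        # near: last of run contiguous from row 150
        r=180
        while r<268 and m[r,c]: r+=1
        near.append((Y(c),X(r)))
    for r in range(60,200,5):
        c=520
        while c<608 and m[r,c]: c+=1
        ri.append((X(r),Y(c)))
        c=80
        while c>0 and m[r,c]: c-=1
        le.append((X(r),Y(c)))
    def lf(a,nom):
        a=np.array(a); 
        for _ in range(5):
            p=np.polyfit(a[:,0],a[:,1],1); e=abs(np.polyval(p,a[:,0])-a[:,1]); a=a[e<=max(.0015,np.percentile(e,80))]
        return p,len(a)
    f=lf(far,.06);n=lf(near,-.11);R=lf(ri,-.305);L=lf(le,.225)
    print("far",f,"near",n,"right",R,"left",L)
    da=-(f[0][0]+n[0][0])/2; dx=(f[0][1]+n[0][1])/2+.025; dy=(R[0][1]+L[0][1])/2+.04
    o=f2w([[dx,dy]],0)[0,:2]; h.O=o; h.A=h.A+da; print(h.O,np.degrees(h.A))
# blanks at top
hs=cv2.cvtColor(im,cv2.COLOR_RGB2HSV); ym=((hs[...,0]>18)&(hs[...,0]<32)&(hs[...,1]>120)&(hs[...,2]>120)).astype(np.uint8)
cv2.imwrite("pics/rect.png",np.vstack([rect(im,cw,.015),rect(im,cw,.055)])[:,:,::-1])
b=rect(im,cw,.055,x=(-.04,.04),y=(-.3,0),k=2500)
cv2.imwrite("pics/rb.png",b[:,:,::-1])
E
```

```text
far (array([0.00189427, 0.0572538 ]), 48) near (array([ 0.00172817, -0.11217299]), 38) right (array([-0.00698226, -0.30351239]), 17) left (array([-0.43421634,  0.19934989]), 8)
[0.58984238 0.05972596] -5.8537751402789695
far (array([-4.83980038e-17,  6.00000000e-02]), 48) near (array([-4.09111385e-16, -1.10000000e-01]), 38) right (array([ 0.00114943, -0.29144417]), 28) left (array([-0.24477831,  0.2226387 ]), 8)
[0.59041325 0.06529403] -5.853775140278957
far (array([-4.83980038e-17,  6.00000000e-02]), 48) near (array([-4.09111385e-16, -1.10000000e-01]), 38) right (array([ 3.77782535e-16, -2.97000000e-01]), 22) left (array([-2.51108056e-16,  2.33000000e-01]), 13)
[0.59122917 0.07325232] -5.853775140278945
```

View pics/rect.png

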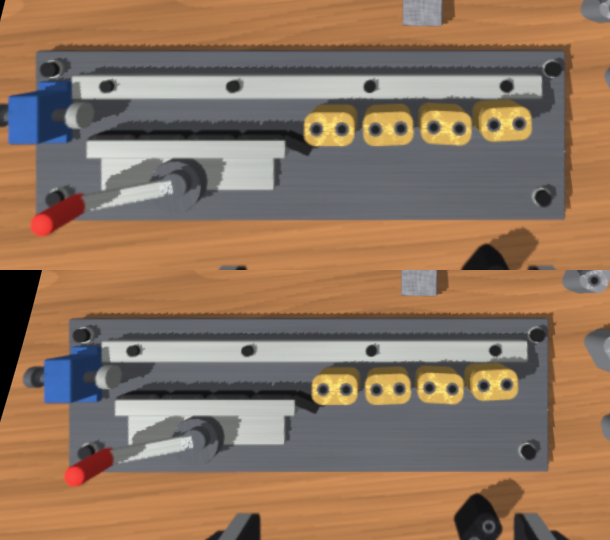

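View pics/rb.png

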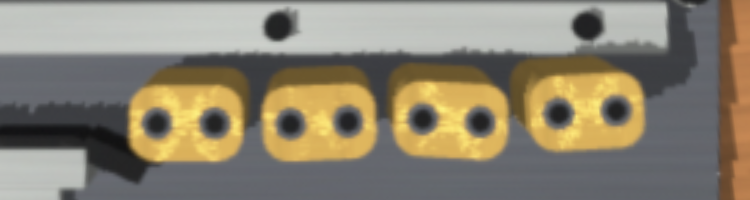

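{"fn": "servo_tool", "kwargs": {
  "increments": [
    [-4.9,0.2,0,0,0,0,-1],
    [0,0,5,0,0,0,-1],
    [0,0,5,0,0,0,-1],
    [0,0,5,0,0,0,-1],
    [0,0,5,0,0,0,-1]
  ]
}}

```text
clock: 3.4
position: [0.5321, -0.0481, 0.1023]
ee_rot: [0.0, 0.999, -0.051, 0.001]
contact_force: [1.0, -0.5, 0.1]
width: 0.0856
gripper_force: 0.0
```

{"fn": "servo_tool", "kwargs": {
  "increments": [
    [0,0,3.5,0,0,0,-1],
    [0,0,2.5,0,0,0,-1],
    [0,0,1,0,0,0,-1],
    [0,0,0.5,0,0,0,-1],
    [0.6,0,0,0,0,0,-1]
  ]
}}

```text
clock: 3.9
position: [0.5379, -0.0485, 0.0287]
ee_rot: [0.0, 0.999, -0.05, -0.0]
contact_force: [0.2, -0.7, 1.0]
width: 0.0851
gripper_force: 0.0
```

```bash
cat >> h.py <<'E'
O=np.array([.59123,.07325]); A=np.radians(-5.854)
def st():
    s=manip.get_state(); f=s["contact_force"]; c,n=np.cos(A),np.sin(A)
    print("t",round(s["clock"],2),"fix xy mm",np.round(w2f(s["position"])*1000,1),"z",round(s["position"][2]*1000,1),"F fix",np.round([c*f[0]+n*f[1],-n*f[0]+c*f[1],f[2]],2),"yaw",round(np.degrees(2*np.arctan2(s["ee_rot"][2],s["ee_rot"][1])),2))
E
python3 - <<'E'
from h import *
st()
cw=cal("wrist"); im=optics.get_image("wrist")
cv2.imwrite("pics/w1.png",im[:,:,::-1])
E
```

```text
t 3.9 fix xy mm [ -40.6 -126.5] z 28.7 F fix [ 0.32 -0.66  0.97] yaw -5.78
```

View pics/w1.png

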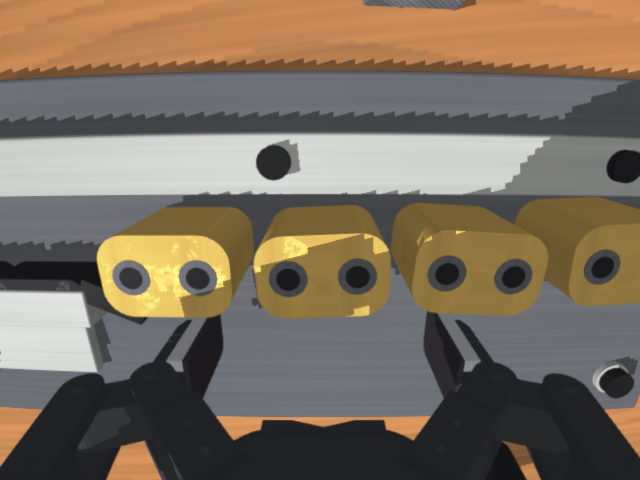

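The wrist view shows both open fingers behind (jaw side of) blank1 (~col 200) and blank3 (~col 450), clear of the nose. I'll nudge these two to the rail.

{"fn": "servo_tool", "kwargs": {
  "increments": [
    [0.25,0,0,0,0,0,-1],
    [0.25,0,0,0,0,0,-1],
    [0.2,0,0,0,0,0,-1],
    [0.2,0,0,0,0,0,-1],
    [0.1,0,0,0,0,0,-1]
  ]
}}

```text
clock: 4.45
position: [0.5476, -0.0493, 0.0284]
ee_rot: [-0.0, 0.999, -0.05, -0.001]
contact_force: [-0.7, 0.9, 1.3]
width: 0.0853
gripper_force: 1.1
```

{"fn": "servo_tool", "kwargs": {
  "increments": [
    [0.1,0,0,0,0,0,-1],
    [0.1,0,0,0,0,0,-1],
    [0.1,0,0,0,0,0,-1],
    [0,0,0,0,0,0,-1],
    [0,0,0,0,0,0,-1]
  ]
}}

```text
clock: 4.95
position: [0.5513, -0.0498, 0.0282]
ee_rot: [0.0, 0.999, -0.05, 0.0]
contact_force: [-0.9, 0.5, 0.5]
width: 0.0853
gripper_force: 0.7
```

```bash
python3 - <<'E'
from h import *
st()
cw=cal("wrist"); im=optics.get_image("wrist"); cv2.imwrite("pics/w2.png",im[:,:,::-1])
b=rect(im,cw,.055,x=(-.06,.04),y=(-.3,0),k=2500); cv2.imwrite("pics/rb2.png",b[:,:,::-1])
E
```

```text
t 4.95 fix xy mm [ -27.2 -126.4] z 28.2 F fix [-0.91  0.44  0.51] yaw -5.78
```

View pics/rb2.png

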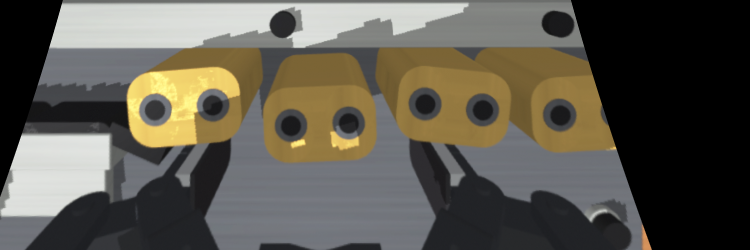

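Blanks 1 and 3 came to the rail slightly yawed (the fingers touch them off-centre), so I'll square each one with closed fingers as a wide flat pusher.

{"fn": "servo_tool", "kwargs": {
  "increments": [
    [-1,0,-0.2,0,0,0,-1],
    [-1.5,0,0,0,0,0,1],
    [0,-1.5,0,0,0,0,1],
    [0,-1.6,0,0,0,0,1],
    [0,-1.6,0,0,0,0,1]
  ]
}}

```text
clock: 5.5
position: [0.5317, 0.0006, 0.0307]
ee_rot: [-0.0, 0.999, -0.051, 0.001]
contact_force: [0.4, -0.2, -0.2]
width: 0.028
gripper_force: 0.0
```

{"fn": "servo_tool", "kwargs": {
  "increments": [
    [0,0,0,0,0,0,1],
    [0,0,0,0,0,0,1],
    [0,0,0,0,0,0,1],
    [0,0,0,0,0,0,1],
    [0.3,0,0,0,0,0,1]
  ]
}}

```text
clock: 6.0
position: [0.5335, -0.0012, 0.0302]
ee_rot: [0.0, 0.999, -0.051, -0.0]
contact_force: [0.2, -1.2, 0.6]
width: 0.0004
gripper_force: 0.0
```

{"fn": "servo_tool", "kwargs": {
  "increments": [
    [0.6,0,0,0,0,0,1],
    [0.5,0,0,0,0,0,1],
    [0.3,0,0,0,0,0,1],
    [0.3,0,0,0,0,0,1],
    [0.2,0,0,0,0,0,1]
  ]
}}

```text
clock: 6.5
position: [0.5531, -0.0027, 0.0302]
ee_rot: [0.0, 0.999, -0.05, 0.0]
contact_force: [0.5, -0.1, 0.4]
width: -0.0001
gripper_force: 0.0
```

```bash
python3 -c "
from h import *
st()"
```

```text
t 6.5 fix xy mm [-30.2 -79.4] z 30.2 F fix [ 0.51 -0.03  0.39] yaw -5.77
```

{"fn": "servo_tool", "kwargs": {
  "increments": [
    [0,-0.35,0,0,0,0,1],
    [0.2,0,0,0,0,0,1],
    [0.15,0,0,0,0,0,1],
    [0.1,0,0,0,0,0,1],
    [0.1,0,0,0,0,0,1]
  ]
}}

```text
clock: 7.0
position: [0.5572, 0.0007, 0.03]
ee_rot: [-0.0, 0.999, -0.05, -0.002]
contact_force: [-3.8, 1.1, 1.0]
width: 0.0002
gripper_force: 1.7
```

{"fn": "servo_tool", "kwargs": {
  "increments": [
    [0.1,0,0,0,0,0,1],
    [0.1,0,0,0,0,0,1],
    [0.05,0,0,0,0,0,1],
    [0,0,0,0,0,0,1],
    [0,0,0,0,0,0,1]
  ]
}}

```text
clock: 7.5
position: [0.5577, 0.0006, 0.0297]
ee_rot: [-0.0, 0.999, -0.05, -0.003]
contact_force: [-6.7, 1.8, 3.0]
width: -0.0002
gripper_force: 3.6
```

```bash
python3 -c "
from h import *
st()"
```

```text
t 7.5 fix xy mm [-26.  -75.7] z 29.7 F fix [-6.87  1.15  3.  ] yaw -5.77
```

{"fn": "servo_tool", "kwargs": {
  "increments": [
    [-1.0,0,0,0,0,0,1],
    [-1.0,0,0,0,0,0,1],
    [0,2.6,0,0,0,0,1],
    [0,2.6,0,0,0,0,1],
    [0.4,0,0,0,0,0,1]
  ]
}}

```text
clock: 8.0
position: [0.5398, -0.0525, 0.0306]
ee_rot: [0.001, 0.999, -0.051, 0.001]
contact_force: [-0.3, -0.1, 1.1]
width: -0.0003
gripper_force: 0.0
```

{"fn": "servo_tool", "kwargs": {
  "increments": [
    [0.3,0,0,0,0,0,1],
    [0.3,0,0,0,0,0,1],
    [0.3,0,0,0,0,0,1],
    [0.3,0,0,0,0,0,1],
    [0.2,0,0,0,0,0,1]
  ]
}}

```text
clock: 8.5
position: [0.5525, -0.0507, 0.03]
ee_rot: [-0.0, 0.999, -0.05, -0.002]
contact_force: [-5.8, 0.5, 3.3]
width: -0.0005
gripper_force: 3.0
```

{"fn": "servo_tool", "kwargs": {
  "increments": [
    [0.1,0,0,0,0,0,1],
    [0.1,0,0,0,0,0,1],
    [0,0,0,0,0,0,1],
    [-1.0,0,0,0,0,0,1],
    [-1.0,0,0,0,0,0,1]
  ]
}}

```text
clock: 9.0
position: [0.5364, -0.0497, 0.0303]
ee_rot: [0.0, 0.999, -0.05, 0.001]
contact_force: [-0.1, 0.5, -0.8]
width: 0.0
gripper_force: 0.0
```

{"fn": "servo_tool", "kwargs": {
  "increments": [
    [0,2.6,0,0,0,0,1],
    [0,2.7,0,0,0,0,1],
    [0.4,0,0,0,0,0,1],
    [0.4,0,0,0,0,0,1],
    [0.4,0,0,0,0,0,1]
  ]
}}

```text
clock: 9.5
position: [0.5429, -0.1031, 0.0304]
ee_rot: [-0.0, 0.999, -0.05, 0.0]
contact_force: [0.0, -0.3, -0.2]
width: 0.0004
gripper_force: 0.0
```

{"fn": "servo_tool", "kwargs": {
  "increments": [
    [0.3,0,0,0,0,0,1],
    [0.2,0,0,0,0,0,1],
    [0.1,0,0,0,0,0,1],
    [0.1,0,0,0,0,0,1],
    [0.1,0,0,0,0,0,1]
  ]
}}

```text
clock: 10.0
position: [0.5471, -0.1034, 0.0297]
ee_rot: [-0.001, 0.999, -0.05, -0.004]
contact_force: [-8.7, 1.3, 4.9]
width: 0.0001
gripper_force: 4.2
```

```bash
python3 -c "
from h import *
st()"
```

```text
t 10.0 fix xy mm [ -25.9 -180.2] z 29.7 F fix [-8.76  0.41  4.93] yaw -5.73
```

{"fn": "servo_tool", "kwargs": {
  "increments": [
    [-1.0,0,0,0,0,0,1],
    [-1.0,0,0,0,0,0,1],
    [0,2.7,0,0,0,0,1],
    [0,2.7,0,0,0,0,1],
    [0.4,0,0,0,0,0,1]
  ]
}}

```text
clock: 10.5
position: [0.5293, -0.1592, 0.0307]
ee_rot: [0.001, 0.999, -0.052, 0.001]
contact_force: [-0.4, 0.5, -0.4]
width: -0.0001
gripper_force: 0.0
```

{"fn": "servo_tool", "kwargs": {
  "increments": [
    [0.4,0,0,0,0,0,1],
    [0.4,0,0,0,0,0,1],
    [0.3,0,0,0,0,0,1],
    [0.2,0,0,0,0,0,1],
    [0.2,0,0,0,0,0,1]
  ]
}}

```text
clock: 11.0
position: [0.5417, -0.1569, 0.0298]
ee_rot: [-0.001, 0.999, -0.05, -0.003]
contact_force: [-7.5, -0.0, 3.6]
width: -0.0002
gripper_force: 3.9
```

{"fn": "servo_tool", "kwargs": {
  "increments": [
    [0,0,0,0,0,0,1],
    [-1,0,0,0,0,0,1],
    [-1.5,0,0,0,0,0,1],
    [0,2.5,0,0,0,0,1],
    [0,2.7,0,0,0,0,1]
  ]
}}

```text
clock: 11.5
position: [0.5138, -0.2069, 0.0305]
ee_rot: [0.0, 0.999, -0.049, 0.001]
contact_force: [0.7, 0.1, 0.4]
width: -0.0
gripper_force: 0.0
```

```bash
python3 -c "
from h import *
st()"
```

```text
t 11.5 fix xy mm [ -48.4 -286.6] z 30.5 F fix [0.68 0.13 0.35] yaw -5.67
```

{"fn": "servo_tool", "kwargs": {
  "increments": [
    [2,0,0,0,0,0.1,1],
    [2,0,0,0,0,0,1],
    [0.84,0,0,0,0,0,1],
    [0,0,0,0,0,0,1],
    [0,0,0,0,0,0,1]
  ]
}}

```text
clock: 12.0
position: [0.5612, -0.2116, 0.03]
ee_rot: [-0.0, 0.999, -0.051, -0.001]
contact_force: [-0.1, 0.1, -1.2]
width: 0.0001
gripper_force: 0.0
```

```bash
python3 - <<'E'
from h import *
st()
im=optics.get_image("scene"); c=cal("scene"); p=proj(c,f2w([[0,-.1]],.03))[0]; print(p)
cv2.imwrite("pics/s3full.png",im[:,:,::-1])
x,y=int(p[0]),int(p[1]); cr=im[max(0,y-75):y+75,max(0,x-100):x+100]; 
im2=optics.get_image("wrist"); cw=cal("wrist"); b=rect(im2,cw,.055,x=(-.05,.05),y=(-.32,-.02),k=2500)
cr=cv2.resize(cr,(467,350)); 
v=np.zeros((600,750,3),np.uint8); v[:250]=b[:250,:750]; v[250:600,:467]=cr; cv2.imwrite("pics/v3.png",v[:,:,::-1])
E
```

```text
t 12.0 fix xy mm [  -0.8 -286.4] z 30.0 F fix [-0.07  0.14 -1.21] yaw -5.84
[303.00511764 257.69754905]
```

View pics/v3.png

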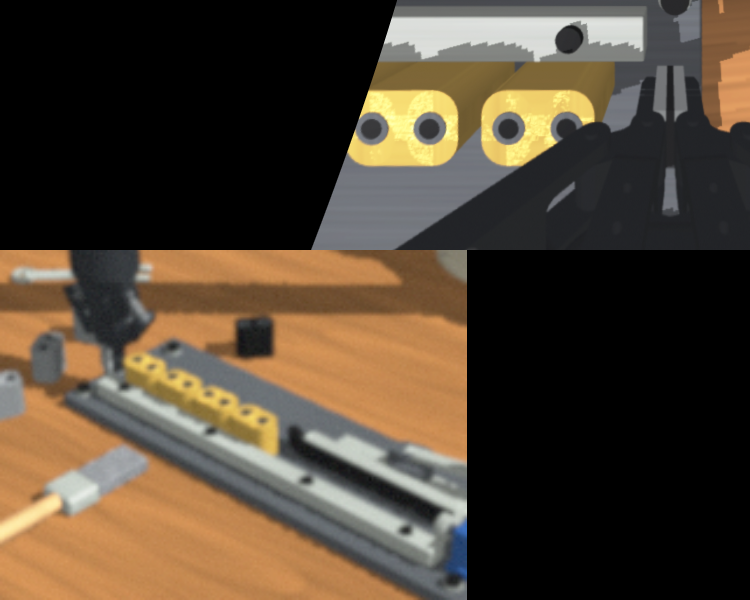

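Scene and wrist crops show all four blanks squared against the rail, with the closed fingers behind blank4. Now I push.

{"fn": "servo_tool", "kwargs": {
  "increments": [
    [0.08,0,-0.4,0,0,0,1],
    [0,-0.8,0,0,0,0,1],
    [0,-0.5,0,0,0,0,1],
    [0,-0.4,0,0,0,0,1],
    [0,-0.4,0,0,0,0,1]
  ]
}}

```text
clock: 12.6
position: [0.565, -0.1912, 0.0344]
ee_rot: [0.0, 0.999, -0.051, -0.0]
contact_force: [-0.3, -0.9, 0.3]
width: 0.0001
gripper_force: 0.7
```

{"fn": "servo_tool", "kwargs": {
  "increments": [
    [0,-0.4,0,0,0,0,1],
    [0,-0.4,0,0,0,0,1],
    [0,-0.4,0,0,0,0,1],
    [0,-0.4,0,0,0,0,1],
    [0,-0.4,0,0,0,0,1]
  ]
}}

```text
clock: 13.1
position: [0.5671, -0.1717, 0.0343]
ee_rot: [0.0, 0.999, -0.051, -0.0]
contact_force: [-1.9, -4.1, 1.9]
width: 0.0001
gripper_force: 1.9
```

```bash
python3 -c "
from h import *
st()"
```

```text
t 13.1 fix xy mm [   0.9 -246.1] z 34.3 F fix [-1.51 -4.27  1.85] yaw -5.86
```

{"fn": "servo_tool", "kwargs": {
  "increments": [
    [-0.05,-0.4,0,0,0,0,1],
    [-0.03,-0.4,0,0,0,0,1],
    [0,-0.4,0,0,0,0,1],
    [0,-0.4,0,0,0,0,1],
    [0,-0.4,0,0,0,0,1]
  ]
}}

```text
clock: 13.6
position: [0.5685, -0.1513, 0.0343]
ee_rot: [0.0, 0.999, -0.051, 0.0]
contact_force: [-0.9, -4.2, -0.3]
width: -0.0002
gripper_force: 2.1
```

```bash
python3 - <<'E'
from h import *
st()
im2=optics.get_image("wrist"); cw=cal("wrist"); b=rect(im2,cw,.055,x=(-.05,.05),y=(-.29,.01),k=2500)
im=optics.get_image("scene"); c=cal("scene"); p=proj(c,f2w([[0,-.07]],.03))[0]
x,y=int(p[0]),int(p[1]); cr=cv2.resize(im[max(0,y-60):y+60,max(0,x-90):x+90],(525,350)); 
v=np.zeros((600,750,3),np.uint8); v[:250]=b[:250,:750]; v[250:600,:525]=cr; cv2.imwrite("pics/v4.png",v[:,:,::-1])
E
```

```text
t 13.6 fix xy mm [   0.3 -225.7] z 34.3 F fix [-0.45 -4.23 -0.29] yaw -5.87
```

View pics/v4.png

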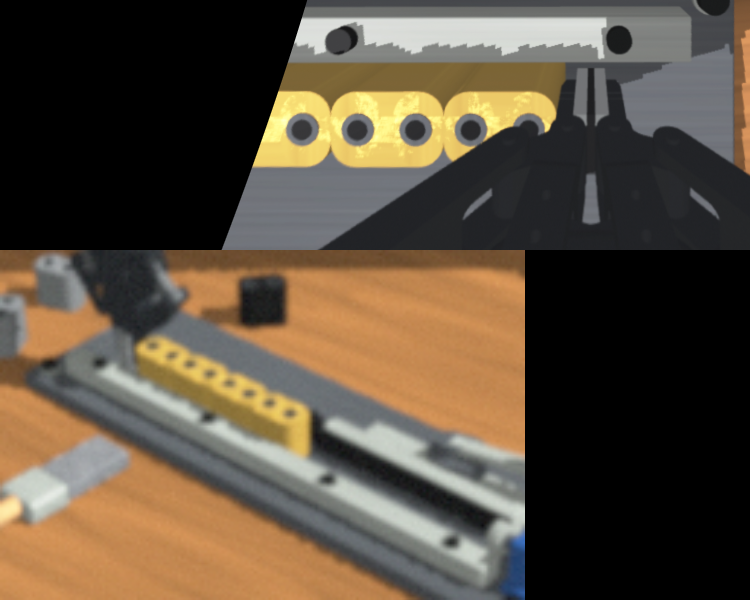

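The row is closed up and straight against the rail, with no visible gaps. I'll keep pushing.

{"fn": "servo_tool", "kwargs": {
  "increments": [
    [0,-0.5,0,0,0,0,1],
    [0,-0.5,0,0,0,0,1],
    [0,-0.5,0,0,0,0,1],
    [0,-0.5,0,0,0,0,1],
    [0,-0.5,0,0,0,0,1]
  ]
}}

```text
clock: 14.2
position: [0.571, -0.1262, 0.0343]
ee_rot: [0.0, 0.999, -0.051, -0.0]
contact_force: [-0.9, -4.1, -0.1]
width: 0.0001
gripper_force: 2.2
```

{"fn": "servo_tool", "kwargs": {
  "increments": [
    [0,-0.6,0,0,0,0,1],
    [0,-0.6,0,0,0,0,1],
    [0,-0.6,0,0,0,0,1],
    [0,-0.6,0,0,0,0,1],
    [0,-0.6,0,0,0,0,1]
  ]
}}

```text
clock: 14.7
position: [0.574, -0.0963, 0.0343]
ee_rot: [0.0, 0.999, -0.051, -0.0]
contact_force: [-0.3, -4.7, 0.7]
width: 0.0002
gripper_force: 2.2
```

```bash
python3 -c "
from h import *
st()"
```

```text
t 14.7 fix xy mm [   0.2 -170.4] z 34.3 F fix [ 0.15 -4.68  0.69] yaw -5.87
```

Steady at 4.5 N. On to about y = -70.

{"fn": "servo_tool", "kwargs": {
  "increments": [
    [0,-0.6,0,0,0,0,1],
    [0,-0.6,0,0,0,0,1],
    [0,-0.6,0,0,0,0,1],
    [0,-0.6,0,0,0,0,1],
    [0,-0.6,0,0,0,0,1]
  ]
}}

```text
clock: 15.2
position: [0.5771, -0.0665, 0.0343]
ee_rot: [0.0, 0.999, -0.051, -0.0]
contact_force: [-0.7, -4.3, 0.5]
width: -0.0003
gripper_force: 2.3
```

{"fn": "servo_tool", "kwargs": {
  "increments": [
    [0,-0.6,0,0,0,0,1],
    [0,-0.6,0,0,0,0,1],
    [0,-0.6,0,0,0,0,1],
    [0,-0.6,0,0,0,0,1],
    [0,-0.6,0,0,0,0,1]
  ]
}}

```text
clock: 15.7
position: [0.5801, -0.0366, 0.0343]
ee_rot: [0.0, 0.999, -0.051, -0.0]
contact_force: [-1.5, -4.4, 1.3]
width: -0.0002
gripper_force: 2.3
```

{"fn": "servo_tool", "kwargs": {
  "increments": [
    [0,-0.6,0,0,0,0,1],
    [0,-0.6,0,0,0,0,1],
    [0,-0.6,0,0,0,0,1],
    [0,-0.5,0,0,0,0,1],
    [0,-0.4,0,0,0,0,1]
  ]
}}

```text
clock: 16.2
position: [0.5829, -0.0098, 0.0343]
ee_rot: [0.0, 0.999, -0.051, -0.0]
contact_force: [-0.5, -4.6, 1.9]
width: -0.0003
gripper_force: 2.4
```

```bash
python3 - <<'E'
from h import *
st()
im=optics.get_image("scene"); c=cal("scene"); p=proj(c,f2w([[0,.07]],.03))[0]
x,y=int(p[0]),int(p[1]); cr=im[max(0,y-90):y+90,max(0,x-120):x+120]; cv2.imwrite("pics/v5.png",cv2.resize(cr,(800,600))[:,:,::-1])
E
```

```text
t 16.2 fix xy mm [  0.1 -83.4] z 34.3 F fix [ 0.01 -4.65  1.92] yaw -5.86
```

View pics/v5.png

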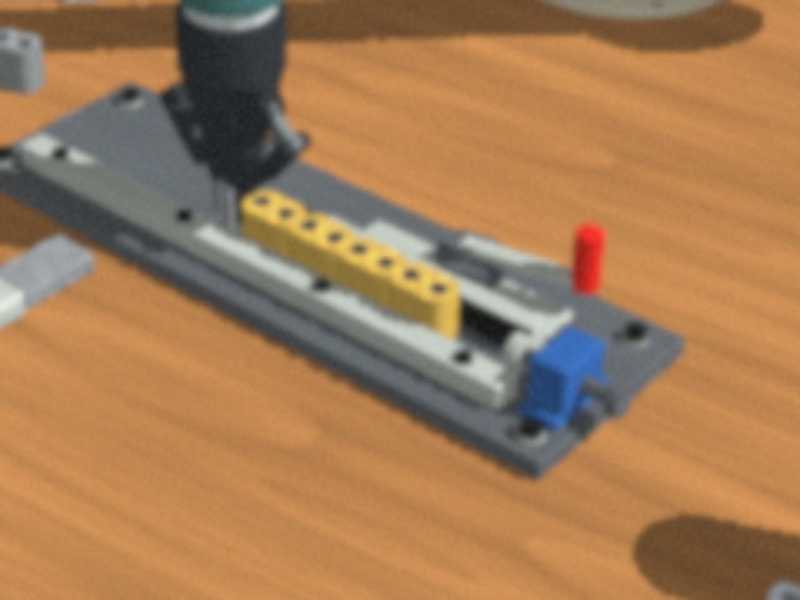

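The row is straight in the channel, with the button still about 50 mm ahead of it. I'll slow down from here.

{"fn": "servo_tool", "kwargs": {
  "increments": [
    [0,-0.5,0,0,0,0,1],
    [0,-0.5,0,0,0,0,1],
    [0,-0.5,0,0,0,0,1],
    [0,-0.4,0,0,0,0,1],
    [0,-0.3,0,0,0,0,1]
  ]
}}

```text
clock: 16.75
position: [0.5851, 0.012, 0.0343]
ee_rot: [0.0, 0.999, -0.051, -0.0]
contact_force: [-0.6, -4.4, 1.6]
width: -0.0002
gripper_force: 2.3
```

{"fn": "servo_tool", "kwargs": {
  "increments": [
    [0,-0.2,0,0,0,0,1],
    [0,-0.2,0,0,0,0,1],
    [0,-0.2,0,0,0,0,1],
    [0,-0.15,0,0,0,0,1],
    [0,-0.15,0,0,0,0,1]
  ]
}}

```text
clock: 17.25
position: [0.5861, 0.0206, 0.0343]
ee_rot: [0.0, 0.999, -0.051, -0.0]
contact_force: [-0.6, -4.3, 1.5]
width: -0.0003
gripper_force: 2.3
```

```bash
python3 -c "
from h import *
st()"
```

```text
t 17.25 fix xy mm [  0.2 -52.9] z 34.3 F fix [-0.14 -4.33  1.52] yaw -5.88
```

{"fn": "servo_tool", "kwargs": {
  "increments": [
    [0,-0.1,0,0,0,0,1],
    [0,-0.1,0,0,0,0,1],
    [0,-0.1,0,0,0,0,1],
    [0,-0.1,0,0,0,0,1],
    [0,0,0,0,0,0,1]
  ]
}}

```text
clock: 17.75
position: [0.5865, 0.0248, 0.0342]
ee_rot: [-0.0, 0.999, -0.051, -0.0]
contact_force: [-0.3, -3.3, 1.6]
width: 0.0003
gripper_force: 1.9
```

{"fn": "servo_tool", "kwargs": {
  "increments": [
    [0,-0.1,0,0,0,0,1],
    [0,-0.1,0,0,0,0,1],
    [0,-0.1,0,0,0,0,1],
    [0,-0.1,0,0,0,0,1],
    [0,-0.1,0,0,0,0,1]
  ]
}}

```text
clock: 18.25
position: [0.587, 0.0296, 0.0343]
ee_rot: [0.0, 0.999, -0.051, -0.0]
contact_force: [-0.7, -5.4, 0.9]
width: 0.0001
gripper_force: 2.3
```

{"fn": "servo_tool", "kwargs": {
  "increments": [
    [0,-0.1,0,0,0,0,1],
    [0,-0.1,0,0,0,0,1],
    [0,-0.1,0,0,0,0,1],
    [0,-0.1,0,0,0,0,1],
    [0,-0.1,0,0,0,0,1]
  ]
}}

```text
clock: 18.75
position: [0.5875, 0.0346, 0.0342]
ee_rot: [0.0, 0.999, -0.051, -0.0]
contact_force: [-1.0, -3.8, 1.0]
width: -0.0003
gripper_force: 2.3
```

{"fn": "servo_tool", "kwargs": {
  "increments": [
    [0,-0.1,0,0,0,0,1],
    [0,-0.1,0,0,0,0,1],
    [0,-0.1,0,0,0,0,1],
    [0,-0.1,0,0,0,0,1],
    [0,-0.1,0,0,0,0,1]
  ]
}}

```text
clock: 19.25
position: [0.588, 0.0395, 0.0343]
ee_rot: [0.0, 0.999, -0.051, -0.0]
contact_force: [0.1, -4.5, 2.4]
width: -0.0001
gripper_force: 2.3
```

{"fn": "servo_tool", "kwargs": {
  "increments": [
    [0,-0.1,0,0,0,0,1],
    [0,-0.1,0,0,0,0,1],
    [0,-0.1,0,0,0,0,1],
    [0,-0.1,0,0,0,0,1],
    [0,-0.1,0,0,0,0,1]
  ]
}}

```text
clock: 19.75
position: [0.5882, 0.0405, 0.0344]
ee_rot: [0.004, 0.999, -0.05, -0.0]
contact_force: [-1.5, -17.9, 2.6]
width: -0.0001
gripper_force: 9.4
```

Contact with the button: the push is 17.9 N, of which about 4.5 N is sliding friction. I'll ease slightly and hold.

{"fn": "servo_tool", "kwargs": {
  "increments": [
    [0,0.05,0,0,0,0,1],
    [0,0.03,0,0,0,0,1],
    [0,0,0,0,0,0,1],
    [0,0,0,0,0,0,1],
    [0,0,0,0,0,0,1]
  ]
}}

```text
clock: 20.25
position: [0.5882, 0.0405, 0.0343]
ee_rot: [0.003, 0.999, -0.05, -0.0]
contact_force: [-1.7, -13.8, 1.8]
width: -0.0
gripper_force: 7.0
```

```bash
python3 -c "
from h import *
st()
s=manip.get_state();print(s['ee_rot'])
im=optics.get_image('scene')
ct=cal('scene')
for r in finder.tip_of('lever_knob','scene'): print(r['p'],r['at'],w2f(ray(ct,r['at'],.064)))
im=optics.get_image('top')
ct=cal('top')
for r in finder.tip_of('lever_knob','top'): print(r['p'],r['at'],w2f(ray(ct,r['at'],.064)))
hs=cv2.cvtColor(im,cv2.COLOR_RGB2HSV); m=((hs[...,0]<8)|(hs[...,0]>172))&(hs[...,1]>150)
v,u=np.nonzero(m); k=(abs(u-226)<15)&(abs(v-252)<12); print(k.sum(),u[k].mean(),v[k].mean(),w2f(ray(ct,[u[k].mean(),v[k].mean()],.075)))
"
```

```text
t 20.25 fix xy mm [  0.3 -32.9] z 34.3 F fix [ -0.28 -13.87   1.83] yaw -5.76
[ 2.72105124e-03  9.98731230e-01 -5.02836506e-02 -2.83276510e-04]
0.79 [417.0, 269.9] [-0.09480233  0.16140179]
0.61 [228.3, 252.6] [-0.08046881  0.16122296]
38 227.5 252.5 [-0.0806779   0.16161788]
```

Holding at about 10 N on the button. I'll retract the pusher and go above the knob, which the cameras put at about (-81, 161), so lever ≈ 0.2 rad.

{"fn": "servo_tool", "kwargs": {
  "increments": [
    [0,0.5,0,0,0,0,1],
    [0,1.5,0,0,0,0,1],
    [0,1.5,0,0,0,0,1],
    [0,0,-4,0,0,0,1],
    [0,0,-4.5,0,0,0,1]
  ]
}}

```text
clock: 20.95
position: [0.5831, 0.0081, 0.1182]
ee_rot: [-0.001, 0.999, -0.052, -0.003]
contact_force: [0.9, -0.4, -0.1]
width: 0.0002
gripper_force: 0.0
```

{"fn": "servo_tool", "kwargs": {
  "increments": [
    [0,0,-4.5,0,0,0,1],
    [-1.3,-4.6,0,0,0,0,1],
    [-1.3,-4.6,0,0,0,0,1],
    [-1.3,-4.6,0,0,0,0,1],
    [-1.3,-4.6,0,0,0,0,1]
  ]
}}

```text
clock: 21.45
position: [0.5515, 0.1983, 0.1644]
ee_rot: [-0.0, 0.999, -0.052, 0.0]
contact_force: [1.0, -0.2, -0.1]
width: 0.0001
gripper_force: 0.0
```

{"fn": "servo_tool", "kwargs": {
  "increments": [
    [-0.1,-4.6,0,0,0,0,1],
    [0,0,0,0,0,-5.75,1],
    [0,0,0,0,0,-5.75,1],
    [0,0,0,0,0,0,1],
    [0,0,0,0,0,0,1]
  ]
}}

```text
clock: 21.95
position: [0.5556, 0.2426, 0.1641]
ee_rot: [-0.0, 0.999, 0.048, -0.0]
contact_force: [0.8, 0.4, -0.1]
width: -0.0
gripper_force: 0.0
```

```bash
python3 - <<'E'
from h import *
st(); cw=cal("wrist"); im=optics.get_image("wrist")
for r in finder.tip_of('lever_knob','wrist'): print(r['p'],r['at'],w2f(ray(cw,r['at'],.064)))
hs=cv2.cvtColor(im,cv2.COLOR_RGB2HSV); m=((hs[...,0]<8)|(hs[...,0]>172))&(hs[...,1]>150)
n,l,s,c=cv2.connectedComponentsWithStats(m.astype(np.uint8))
for i in range(1,n):
    if s[i,4]>50: print(s[i],c[i])
# model prediction of knob column for theta
for t in (0,.05,.1,.15,.2,.25):
    k=[-.063-.092*np.sin(t),.07+.092*np.cos(t)]
    print(t,proj(cw,np.vstack([f2w([k],.041),f2w([k],.064),f2w([k],.087)])).round(0).tolist())
a=rect(im,cw,.015,x=(-.15,.06),y=(-.08,.24),k=1200)
b=rect(im,cw,.055,x=(-.15,.06),y=(-.08,.24),k=1200)
cv2.imwrite("pics/v6.png",np.vstack([a,b])[:,:,::-1])
E
```

```text
t 21.95 fix xy mm [-52.7 164.9] z 164.1 F fix [ 0.73  0.48 -0.15] yaw 5.47
0.74 [319.3, 281.2] [-0.08240752  0.1603646 ]
[305 258  30  40 843] [319.64531435 277.48873072]
0 [[322.0, 245.0], [322.0, 256.0], [322.0, 269.0]]
0.05 [[321.0, 251.0], [321.0, 262.0], [321.0, 276.0]]
0.1 [[321.0, 256.0], [320.0, 268.0], [320.0, 282.0]]
0.15 [[320.0, 262.0], [320.0, 274.0], [320.0, 288.0]]
0.2 [[320.0, 267.0], [320.0, 280.0], [320.0, 295.0]]
0.25 [[320.0, 273.0], [320.0, 286.0], [320.0, 301.0]]
```

View pics/v6.png

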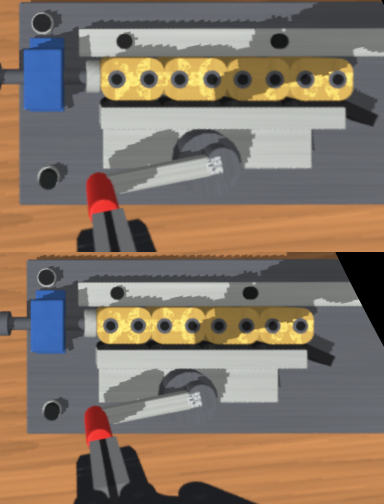

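The rectified view shows the four blanks in a straight, gap-free row on the button, with the lever at about 0.2 rad. I'll lower beside the knob.

{"fn": "servo_tool", "kwargs": {
  "increments": [
    [0,0,4,0,0,0,1],
    [0,0,3.5,0,0,0,1],
    [0,0,1.7,0,0,0,1],
    [0,0,1,0,0,0,1],
    [-0.3,0,0,0,0,0,1]
  ]
}}

```text
clock: 22.55
position: [0.5524, 0.2422, 0.0611]
ee_rot: [0.0, 0.999, 0.048, -0.001]
contact_force: [-0.1, 0.6, 0.6]
width: 0.0003
gripper_force: 0.0
```

{"fn": "servo_tool", "kwargs": {
  "increments": [
    [-0.2,0,0,0,0,0,1],
    [-0.2,0,0,0,0,0,1],
    [-0.15,0,0,0,0,0,1],
    [-0.15,0,0,0,0,0,1],
    [-0.1,0,0,0,0,0,1]
  ]
}}

```text
clock: 23.05
position: [0.5469, 0.2425, 0.0636]
ee_rot: [-0.001, 0.999, 0.049, 0.003]
contact_force: [4.1, 0.9, 2.7]
width: -0.0002
gripper_force: 2.0
```

```bash
cat >> h.py <<'E'
def lev():
    s=manip.get_state(); p=w2f(s["position"])*1000; f=s["contact_force"]
    yaw=2*np.arctan2(s["ee_rot"][2],s["ee_rot"][1]); phi=yaw-A
    k=p-21*np.array([np.cos(phi),np.sin(phi)]); d=k-[-63,70]
    tx=np.array([np.cos(yaw),np.sin(yaw)]); ty=np.array([np.sin(yaw),-np.cos(yaw)])
    print("t",round(s["clock"],2),"phi",round(phi,3),"face-centre theta",round(np.arctan2(-d[0],d[1]),3),"r",round(np.hypot(*d),1),"F tool x,y",round(tx@f[:2],2),round(ty@f[:2],2),"Fz",round(f[2],2),"z",round(s["position"][2],4))
E
python3 -c "
from h import *
st();lev()"
```

```text
t 23.05 fix xy mm [-61.4 163.8] z 63.6 F fix [3.98 1.33 2.74] yaw 5.62
t 23.05 phi 0.2 face-centre theta 0.208 r 91.6 F tool x,y 4.16 -0.52 Fz 2.74 z 0.0636
```

{"fn": "servo_tool", "kwargs": {
  "increments": [
    [-0.28,-0.06,0,0,0,-1.72,1],
    [-0.28,-0.06,0,0,0,-1.72,1],
    [-0.28,-0.06,0,0,0,-1.72,1],
    [-0.28,-0.06,0,0,0,-1.72,1],
    [-0.28,-0.06,0,0,0,-1.72,1]
  ]
}}

```text
clock: 23.55
position: [0.5302, 0.2429, 0.0623]
ee_rot: [-0.0, 0.992, 0.125, 0.0]
contact_force: [4.6, 1.3, 3.0]
width: -0.0002
gripper_force: 2.1
```

{"fn": "servo_tool", "kwargs": {
  "increments": [
    [-0.28,-0.06,0,0,0,-1.72,1],
    [-0.28,-0.06,0,0,0,-1.72,1],
    [-0.28,-0.06,0,0,0,-1.72,1],
    [-0.28,-0.06,0,0,0,-1.72,1],
    [-0.28,-0.06,0,0,0,-1.72,1]
  ]
}}

```text
clock: 24.05
position: [0.516, 0.241, 0.0621]
ee_rot: [0.0, 0.98, 0.199, -0.0]
contact_force: [4.6, -0.0, 2.0]
width: 0.0003
gripper_force: 2.0
```

```bash
python3 -c "
from h import *
lev()"
```

```text
t 24.05 phi 0.503 face-centre theta 0.54 r 92.2 F tool x,y 4.25 1.82 Fz 2.01 z 0.0621
```

{"fn": "servo_tool", "kwargs": {
  "increments": [
    [-0.28,-0.06,0,0,0,-2.0,1],
    [-0.28,-0.06,0,0,0,-2.0,1],
    [-0.28,-0.06,0,0,0,-2.0,1],
    [-0.25,-0.06,0,0,0,-1.8,1],
    [-0.2,-0.05,0,0,0,-1.5,1]
  ]
}}

```text
clock: 24.55
position: [0.503, 0.2378, 0.062]
ee_rot: [0.0, 0.961, 0.278, -0.0]
contact_force: [4.4, -1.0, 0.9]
width: -0.0002
gripper_force: 1.9
```

```bash
python3 -c "
from h import *
lev()"
```

```text
t 24.55 phi 0.665 face-centre theta 0.681 r 92.2 F tool x,y 3.2 3.15 Fz 0.86 z 0.062
```

{"fn": "servo_tool", "kwargs": {
  "increments": [
    [-0.16,-0.03,0,0,0,-1.0,1],
    [-0.16,-0.03,0,0,0,-1.0,1],
    [-0.16,-0.03,0,0,0,-1.0,1],
    [-0.16,-0.03,0,0,0,-1.0,1],
    [-0.16,-0.03,0,0,0,-1.0,1]
  ]
}}

```text
clock: 25.05
position: [0.4957, 0.2349, 0.062]
ee_rot: [-0.0, 0.948, 0.319, -0.0]
contact_force: [3.9, 0.7, -1.4]
width: -0.0003
gripper_force: 2.0
```

```bash
python3 -c "
from h import *
lev()"
```

```text
t 25.05 phi 0.752 face-centre theta 0.763 r 92.4 F tool x,y 3.56 1.79 Fz -1.37 z 0.062
```

Now the stiffening range; small steps.

{"fn": "servo_tool", "kwargs": {
  "increments": [
    [-0.12,-0.03,0,0,0,-0.7,1],
    [-0.12,-0.03,0,0,0,-0.7,1],
    [-0.12,-0.03,0,0,0,-0.7,1],
    [-0.12,-0.03,0,0,0,-0.7,1],
    [-0.12,-0.03,0,0,0,-0.7,1]
  ]
}}

```text
clock: 25.55
position: [0.4906, 0.2326, 0.0622]
ee_rot: [-0.0, 0.938, 0.348, 0.0]
contact_force: [4.7, 0.2, -1.6]
width: -0.0001
gripper_force: 2.5
```

```bash
python3 -c "
from h import *
lev()"
```

```text
t 25.55 phi 0.812 face-centre theta 0.821 r 92.6 F tool x,y 3.73 2.88 Fz -1.58 z 0.0622
```

{"fn": "servo_tool", "kwargs": {
  "increments": [
    [-0.12,-0.03,0,0,0,-0.7,1],
    [-0.12,-0.03,0,0,0,-0.7,1],
    [-0.12,-0.03,0,0,0,-0.7,1],
    [-0.12,-0.03,0,0,0,-0.7,1],
    [-0.12,-0.03,0,0,0,-0.7,1]
  ]
}}

```text
clock: 26.05
position: [0.4859, 0.2301, 0.0624]
ee_rot: [-0.0, 0.927, 0.376, 0.001]
contact_force: [7.5, 1.7, -3.8]
width: 0.0001
gripper_force: 3.1
```

```bash
python3 -c "
from h import *
lev()"
```

```text
t 26.05 phi 0.873 face-centre theta 0.878 r 92.7 F tool x,y 6.55 3.96 Fz -3.77 z 0.0624
```

{"fn": "servo_tool", "kwargs": {
  "increments": [
    [-0.12,-0.03,0,0,0,-0.7,1],
    [-0.12,-0.03,0,0,0,-0.7,1],
    [-0.12,-0.03,0,0,0,-0.7,1],
    [-0.12,-0.03,0,0,0,-0.7,1],
    [-0.1,-0.02,0,0,0,-0.6,1]
  ]
}}

```text
clock: 26.55
position: [0.4814, 0.2273, 0.0625]
ee_rot: [-0.0, 0.915, 0.403, 0.002]
contact_force: [8.0, 3.2, -4.0]
width: -0.0003
gripper_force: 3.6
```

```bash
python3 -c "
from h import *
lev()"
```

```text
t 26.55 phi 0.932 face-centre theta 0.933 r 92.7 F tool x,y 7.75 3.7 Fz -4.0 z 0.0625
```

{"fn": "servo_tool", "kwargs": {
  "increments": [
    [-0.1,-0.02,0,0,0,-0.6,1],
    [-0.08,-0.02,0,0,0,-0.5,1],
    [0,0,0,0,0,0,1],
    [0,0,0,0,0,0,1],
    [0,0,0,0,0,0,1]
  ]
}}

```text
clock: 27.05
position: [0.48, 0.2263, 0.0625]
ee_rot: [-0.0, 0.911, 0.412, 0.002]
contact_force: [7.0, 2.5, -4.9]
width: -0.0
gripper_force: 3.5
```

```bash
python3 -c "
from h import *
lev()"
```

```text
t 27.05 phi 0.951 face-centre theta 0.951 r 92.7 F tool x,y 6.49 3.56 Fz -4.87 z 0.0625
```

{"fn": "servo_tool", "kwargs": {
  "increments": [
    [0.4,0,0,0,0,0,1],
    [0.8,0,0,0,0,0,1],
    [0.4,0,0,0,0,0,1],
    [0,0,-3,0,0,0,1],
    [0,0,-4,0,0,0,1]
  ]
}}

```text
clock: 27.55
position: [0.4862, 0.2368, 0.1306]
ee_rot: [-0.001, 0.911, 0.412, -0.004]
contact_force: [0.3, -0.4, -0.1]
width: -0.0
gripper_force: 0.0
```

{"fn": "servo_tool", "kwargs": {
  "increments": [
    [0,0,-4.5,0,0,0,1],
    [0,0,-4.5,0,0,0,1],
    [0,3,-3,0,0,0,1],
    [0,3,-3,0,0,0,1],
    [0,0,0,0,0,0,1]
  ]
}}

```text
clock: 28.05
position: [0.5379, 0.1962, 0.2865]
ee_rot: [0.002, 0.912, 0.411, 0.004]
contact_force: [-0.3, 0.4, -0.1]
width: 0.0002
gripper_force: 0.0
```

```bash
python3 - <<'E'
from h import *
st()
im=optics.get_image("wrist"); cw=cal("wrist"); 
r=finder.tip_of("lever_knob","wrist")
for q in r: k=w2f(ray(cw,q["at"],.064))*1000; print(q["p"],k,"theta",np.arctan2(-(k[0]+63),k[1]-70))
hs=cv2.cvtColor(im,cv2.COLOR_RGB2HSV)
b=rect(im,cw,.055,x=(-.05,.05),y=(-.06,.2),k=3000); g=cv2.cvtColor(b,cv2.COLOR_RGB2HSV)
m=((g[...,0]>16)&(g[...,0]<33)&(g[...,1]>110)&(g[...,2]>150)).astype(np.uint8)
c=np.flatnonzero(m.any(0)); print("yellow y",200-c.max()/3,200-c.min()/3)
for bl in range(4):
    y0=161.6-22.5-45*bl; cc=int((200-y0)*3); rr=np.flatnonzero(m[:,cc-10:cc+10].mean(1)>.5); print(bl+1,"x edges",50-rr.max()/3,50-rr.min()/3)
q=finder.tip_of("blank","wrist")
for t in q[:8]: print(round(t["p"],2),np.round(w2f(ray(cw,t["at"],.015))*1000,1))
E
```

```text
t 28.05 fix xy mm [-65.6 116.9] z 286.5 F fix [-0.31  0.4  -0.11] yaw 48.49
0.6 [-144.87386726  121.16603389] theta 1.0122420973168005
yellow y -18.666666666666657 160.33333333333334
1 x edges -20.0 9.0
2 x edges -20.0 9.333333333333336
3 x edges -20.0 9.333333333333336
4 x edges -19.66666666666667 9.333333333333336
0.95 [-6.9 43.8]
0.93 [  11.5 -350.9]
0.87 [-6.1 93.1]
0.84 [ -4.9 141. ]
0.75 [-5.5  6.8]
0.64 [  98.8 -325.4]
```

```bash
python3 - <<'E'
from h import *
st()
cw=cal("wrist"); im=optics.get_image("wrist")
b=rect(im,cw,.055,x=(-.05,.05),y=(-.06,.2),k=3000); g=cv2.cvtColor(b,cv2.COLOR_RGB2HSV)
m=((g[...,0]>16)&(g[...,0]<33)&(g[...,1]>110)&(g[...,2]>150)).astype(np.uint8)
c=np.flatnonzero(m.any(0)); print("yellow y",200-c.max()/3,200-c.min()/3)
for bl in range(4):
    cc=int((200-(161.6-22.5-45*bl))*3); rr=np.flatnonzero(m[:,cc-10:cc+10].mean(1)>.5); print(bl+1,50-rr.max()/3,50-rr.min()/3)
# rail top (bright) edges, true face x=15, z=.033
b=rect(im,cw,.033,x=(-.05,.06),y=(-.25,.2),k=2000); g=cv2.cvtColor(b,cv2.COLOR_RGB2HSV)
br=(g[...,1]<40)&(g[...,2]>120)
for y in (-.2,-.15,-.1,-.05):
    cc=int((.2-y)*2000); rr=np.flatnonzero(br[:70*2,cc-5:cc+5].mean(1)>.5); print(y,60-rr.max()/2 if len(rr) else None,60-rr.min()/2 if len(rr) else None)
E
```

```text
t 28.2 fix xy mm [-71.1 117.8] z 281.1 F fix [-0.65  0.84 -0.4 ] yaw 48.62
yellow y -21.0 159.66666666666666
1 -16.0 13.666666666666664
2 -16.0 13.666666666666664
3 -16.0 13.666666666666664
4 -15.666666666666671 13.666666666666664
-0.2 13.5 36.0
-0.15 None None
-0.1 13.5 25.5
-0.05 13.5 36.0
```

```bash
python3 -c "
from rig import manip
print(manip.sign_off())"
```

```text
the job is handed in; nothing more can be done
None
```

I handed the job in at about 28 s: the four blanks are in one straight row against the rail and on the end stop's button (about 9–13 N while pressing), the cam lever is clamped at about 0.95 rad (about 8 N peak), and the robot is clear of everything.

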